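# Stand the slumped file box back up and push it home

### The job

One white plastic file box has slid forward in the metal stand and slumped sideways over the stand's low end. Push it back upright with the fingers, and once it stands, push it straight back until it rests against the back plate like the other two boxes. Only push it, never pick it up or knock it over, and leave the other boxes and the jars where they are.

Things in the scene. Friction and masses are not known exactly. Their poses are not given: they have to be found in the camera images.
- stand: Fixed bare-metal file stand, open in front and on top, turned up to 0.3 rad. x points to its back plate (roughly away from the robot), y to its tall end, z up; origin at table height in the free bay. In mm: floor plate x -115 to 67, y -54 to 178, top at z 4; back plate inner face x 65, 100 high; tall end inner face y 174, 120 high. The free bay is y -50 to 51.
- low_end (a point): Middle of the inner upper edge of the stand's low end, at stand x -24, y -50, z 46 mm. The low end is an upright plate 4 mm thick (stand y -54 to -50) along the stand's whole depth. The slumped box leans on this edge; fingers that push the box upright must pass above it.
- bay_home (a point): Where the slumped box's origin lies when it is home: stand x 5, y 13, z 4 mm, axes as the stand's. Only the depth (x) must be met so; across (y) the box may stand anywhere in the free bay.
- slumped_box: Loose closed white plastic box, 120 deep (x) by 60 wide (y) by 110 tall (z) mm, 0.25 to 0.49 kg, black seam near the top, blank label on the front (-x). Origin: centre of its underside; x to the back plate. At the start it leans 38 degrees to the low end (stand -y), its back 22 to 52 mm short of the back plate. Once standing it slides at under 4 N, without tipping if pushed no higher than 75 mm above the table.
- box_edge (a point): Middle of the slumped box's upper edge on the low-end side (box x 0, y -30, z 110 mm). At the start it overhangs the low end, at stand y -85 mm, 91 mm above the table; the opposite upper edge is 128 mm up. Pushed towards the tall end, the box tips about its low-end-side bottom edge (stand y -17) and rights itself once it leans less than about 28 degrees.
- inner_box: The same kind of box (120 x 60 x 110 mm), loose, standing upright against the back plate next to the free bay: origin (centre of underside) at stand x 4, y 81, z 4 mm. Bystander.
- end_box: The same kind of box, standing between the inner box and the tall end: origin at stand x 4, y 143, z 4 mm. Bystander.
- jar_big: Loose white specimen jar with a red lid, 62 mm across the lid, 75 mm tall, origin at the centre of its underside. Stands on the table either in front of the two standing boxes or off beyond the low end. Bystander.
- jar_small: The same with 50 mm lid, 55 mm tall; it stands at the other of the two places. Bystander.
Things that resemble listed ones, but are neither listed nor needed, are in the scene too. What is shaped like the slumped_box but brown is not meant.

How it is judged:
On the way, in this order (a step that is already met when the one before it is completed fails the run):
1. the slumped box stands upright on the stand's floor, still forward of its place (angle between slumped_box's own z axis and vertical below 0.07 rad and z of slumped_box in the frame of stand below 0.009 m and x of slumped_box in the frame of stand below -0.004 m), for 0.2 s.
2. the box is pushed back against the back plate (angle between slumped_box's own z axis and vertical below 0.07 rad and x of slumped_box in the frame of stand above -0.002 m), for 0.2 s.
At the end, for the whole second after the job is handed in: The slumped box stands upright (within 4 degrees) on the floor of its own bay, back face within 7 mm of the back plate, square to it within 6 degrees, at rest; the two other boxes and both jars are still upright (all of step 2 and y of slumped_box in the frame of stand between -0.025 and 0.03 m and z of slumped_box in the frame of stand below 0.009 m and angle between the x axis of slumped_box and the x axis of stand, either way round below 0.1 rad and linear speed of slumped_box below 0.02 m/s and angle between each of inner_box, end_box, jar_big, jar_small's own z axis and vertical below 0.07 rad); the robot touches nothing.
It fails at once if the slumped box is lifted (its underside centre over 40 mm above the table) (height (world z) of slumped_box above 0.04 m).
It fails at once if the slumped box is knocked over (leans more than 50 degrees) (angle between slumped_box's own z axis and vertical above 0.87 rad).
It fails at once if another box or a jar is moved more than 20 mm (distance of any of inner_box, end_box, jar_big, jar_small from where it was at the start of the episode above 0.02 m).
It fails at once if another box or a jar is tipped more than 17 degrees (angle between any of inner_box, end_box, jar_big, jar_small's own z axis and vertical above 0.3 rad).
It also fails if it takes over 45 s, if anything falls off the work surface, if the arm or the gripper's body presses on something with over 40 N, if the wrist force passes 120 N, or if a joint passes its speed limit or range.

### The arm

A 6-joint arm with a two-finger parallel gripper is mounted at the origin on the work surface. World frame = base frame: x ahead of the robot, y to its left, z up, the work surface at z = 0. Lengths are in m, angles in rad, forces in N, time in s.
With the tool pointing down it reaches from about 0.35 to 0.975 m from the base axis. Payload 4.9 kg.
Tool frame: the origin (TCP) lies midway between the tips of the shut fingers; the grasp point (between the pads) lies behind it (manip.tcp_to_grasp is the z of the grasp point in the tool frame, in m); z points along the fingers, y is the direction in which the jaws open and shut (so a half turn about z gives the same grasp; the last joint's range is limited). The gripper opens to 85 mm and grips with 20 to 120 N. Pads are 22 mm wide; open, the fingers measure 114 mm over their backs; the gripper's body (76 mm by 85 mm) begins 54 mm behind the grasp point. The pads swing forward as they close: fully open they stand 13 mm farther back than shut.
Start: joints at [-1.229, 0.053, 1.613, -0, 1.476, -0.119], TCP at [0.278, -0.56, 0.201] pointing down, gripper open.
Joint ranges: [-3.01, 3.01], [-1.01, 2.22], [0.06, 2.58], [-1.02, 4.17], [0.09, 2.62], [-3.14, 3.14]. Speed limits (rad/s): [2.57, 2.57, 3.14, 3.14, 3.14, 3.14].

### API

Orientations are given as a unit quaternion [w, x, y, z].
In Python, from plant import status, vision, order, regions_of, manip gives the robot as it stands. The module is installed in compiled form; this text tells all that it offers.
- The arm moves only by the shell command python3 -m crank 'ROWS'. ROWS is JSON, one flat list of numbers, 5 for each row, row after row: the shift along the tool's x, y, z in mm, then the turn about the tool's z in degrees, then the opening in per cent of the stroke, from 0 (shut) to 100 (fully open). In form: [tx, ty, tz, yaw, fingers, tx, ty, tz, yaw, fingers, ...]. A call has exactly 10 rows; each row is the pose to reach, as a shift and turn from the pose commanded when the call began, along the tool's axes at that moment; what a row does not reach only later rows make up. A row lasts 1/10 s, in which the tool goes at most 50 mm and 8.59 degrees, less where a joint would pass 70% of its speed; a pose out of reach is approached as far as the arm can. A call with a gripper value outside its range is refused whole. The fingers move at their own pace and stop on an object; the grip force is fixed at half the most. Time passes only in rows, so rows that repeat a pose let the fingers close, or fill a call up. It gives the time, the measured TCP pose, the force and the opening at its end, in the units of the state.
- status.state(): the state, without advancing time (a new reading comes with each control period).
- vision.grab_frame(name): name is "side" or "top" or "wrist"; returns (picture, depth): 420x560x3 uint8, red, green, blue; 420x560 float32, m along the optical axis (not along the pixel's ray), 0 where there is no reading.
- vision.get_calibration(name): a dict with "camera_matrix" (3x3 intrinsics, pixels), "R" (3x3) and "t" (3): a world point X has camera coordinates R X + t. Camera axes: x right, y down, z forward; pixel columns grow to the right and rows downward; lengths in m; the calibration is good to about 2 mm. A picture is of the moment at which its call begins: read the wrist's pose just before it. get_calibration takes no time and is no camera call; for the wrist camera it gives the pose at the moment of the call.
- order.job_done(): hands the job in, once; it reports no verdict.
Trained networks look in the newest picture that a camera, given by its name, has taken for a name from the list of things; names that differ only in an ending like _2 or _b are one class to them, and where a whole thing is asked for, a point or a joint stands for the part that bears it (a point fixed in the world has none). Each returns a list of dicts, best first, with "confidence" (0 to 1); they miss things now and then, are a little off and sometimes report something else, mostly with a low value. They report only what shows in the picture. A call takes as long as a camera call. They do not tell look-alikes from the thing itself.
- regions_of(camera, name): "region" (420x560 bool, what is visible of it) and "extent" ([centre column, centre row, width, height] in pixels, round what is visible of it).
The state is a dict: "time": time; "joint_pos": joint angles; "joint_vel": joint speeds; "joint_efforts": joint torques, N m; "tool_pos": TCP position; "tool_rot": TCP orientation; "contact_force": force on the tool from outside, world axes, zero at the start; "ft_torque": the same for the moment, N m; "gripper_width": opening from 0.0 (shut) to 1.0 (fully open).
Only numpy, scipy, OpenCV 4.12 (cv2) and the standard library are available. Lean on these libraries where they do the work, as an engineer would, in place of code of your own. Each camera call takes 0.05 s, during which the arm holds its last target. There are 200 camera calls.

## Working session

There is one attempt and no reset: what is moved stays moved. The work goes in short steps, Python scripts to look and compute and a shell command to move; the robot and the scene stay as the last step left them, time stands still between calls to the robot, and variables do not carry over. Pictures are saved under pics/ and viewed, on a budget of 10 in all, crops included, one or two more only if the job needs it, and the job is handed in when it is done.

```bash
mkdir -p pics
cat > h.py <<'E'
import numpy as np, cv2
from plant import status, vision, order, regions_of, manip
def pts(cam,d):
    c=vision.get_calibration(cam);K=np.array(c["camera_matrix"]);R=np.array(c["R"]);t=np.array(c["t"])
    v,u=np.mgrid[:d.shape[0],:d.shape[1]]
    P=np.stack([(u-K[0,2])/K[0,0]*d,(v-K[1,2])/K[1,1]*d,d],-1)
    return (P-t)@R
def proj(cam,X):
    c=vision.get_calibration(cam);p=np.array(c["R"])@np.array(X)+np.array(c["t"]);q=np.array(c["camera_matrix"])@p
    return q[:2]/q[2]
E
python3 - <<'E'
from h import *
ims=[]
for cam in ["top","side"]:
    im,d=vision.grab_frame(cam); np.savez(f"{cam}0.npz",im=im,d=d)
    cv2.imwrite(f"pics/{cam}0.png",im[:,:,::-1])
    P=pts(cam,d)
    for n in ["stand","slumped_box","inner_box","jar_big","jar_small"]:
        for r in regions_of(cam,n)[:4]:
            m=r["region"]&(d>0)
            print(cam,n,round(r["confidence"],2),np.round(r["extent"]),np.round(np.median(P[m],0),3),np.round(np.percentile(P[m],[3,97],axis=0),3).tolist())
print(status.state()); print(manip.tcp_to_grasp)
E
```

```text
top stand 0.82 [240. 221. 112.  94.] [0.535 0.035 0.005] [[0.487, -0.062, 0.001], [0.69, 0.164, 0.119]]
top slumped_box 0.95 [145. 310.  69.  67.] [0.385 0.263 0.06 ] [[0.327, 0.202, 0.02], [0.443, 0.328, 0.063]]
top slumped_box 0.88 [360. 267.  70.  56.] [ 0.487 -0.241  0.06 ] [[0.431, -0.304, 0.02], [0.544, -0.179, 0.063]]
top slumped_box 0.85 [329. 145.  61.  56.] [ 0.777 -0.159  0.06 ] [[0.721, -0.219, 0.011], [0.839, -0.1, 0.063]]
top slumped_box 0.82 [277. 219.  62.  58.] [ 0.598 -0.042  0.101] [[0.541, -0.097, 0.044], [0.657, 0.012, 0.126]]
top inner_box 0.76 [231. 212.  38.  57.] [0.608 0.069 0.114] [[0.552, 0.037, 0.073], [0.665, 0.101, 0.117]]
top jar_big 0.56 [220. 291.  24.  31.] [0.43  0.088 0.075] [[0.402, 0.063, 0.027], [0.455, 0.116, 0.078]]
top jar_small 0.81 [376. 198.  22.  17.] [ 0.65  -0.283  0.055] [[0.628, -0.307, 0.013], [0.671, -0.263, 0.058]]
side stand 0.65 [274. 203. 101. 116.] [ 0.553 -0.005  0.017] [[0.491, -0.082, 0.002], [0.694, 0.162, 0.119]]
side slumped_box 0.94 [191. 156.  58.  50.] [0.386 0.237 0.059] [[0.321, 0.197, 0.004], [0.447, 0.323, 0.063]]
[... 677 characters left out ...]
time': 0.6, 'joint_pos': array([-1.22899513e+00,  5.26921964e-02,  1.61288776e+00,  2.77064265e-05,
        1.47598825e+00, -1.18983597e-01]), 'joint_vel': array([-0.00059635,  0.0005845 , -0.00067814,  0.00094184,  0.00044294,
       -0.00127232]), 'joint_efforts': array([-1.29121991e-04, -3.93412220e+01, -3.70230782e+01, -1.50179326e-04,
        8.13353199e-04, -1.80782941e-06]), 'tool_pos': array([ 0.27792138, -0.55979828,  0.20141574]), 'tool_rot': array([1.06105832e-05, 9.73577162e-01, 2.28358291e-01, 1.50640744e-05]), 'contact_force': array([ 0.07126375, -0.63348661,  0.68017716]), 'ft_torque': array([-0.00053486,  0.01820653, -0.06873629]), 'gripper_width': 0.9964390514234063}
-0.0187
```

Run:
```python
from h import *
a=np.load("top0.npz");b=np.load("side0.npz")
ct=cv2.resize(a["im"][110:350,90:410],(800,600))
cv2.imwrite("pics/c1.png",ct[:,:,::-1])
P=pts("top",a["d"])
r=[r for r in regions_of("top","slumped_box")]
# top surfaces of the standing boxes
m=(a["d"]>0)&(abs(P[...,2]-.114)<.004)&(P[...,0]>.5)&(P[...,0]<.72)&(P[...,1]>.02)&(P[...,1]<.2)
n,l,s,_=cv2.connectedComponentsWithStats(m.astype(np.uint8))
print(cv2.minAreaRect((P[m][:,:2]*1000).astype(np.float32)))
for i in range(1,n):
    if s[i,4]>50: print(s[i],cv2.minAreaRect((P[l==i][:,:2]*1000).astype(np.float32)))
# slumped box points above 85mm -> upper edges
m=(a["d"]>0)&(P[...,0]>.5)&(P[...,0]<.7)&(P[...,1]>-.13)&(P[...,1]<.03)&(P[...,2]>.06)
print(cv2.minAreaRect((P[m][:,:2]*1000).astype(np.float32)), cv2.boxPoints(cv2.minAreaRect((P[m][:,:2]*1000).astype(np.float32))))
for lo in range(60,130,8):
    k=m&(P[...,2]*1000>=lo)&(P[...,2]*1000<lo+8)
    if k.sum(): print(lo,k.sum(),np.round(P[k].mean(0)*1000),np.round(P[k].min(0)*1000),np.round(P[k].max(0)*1000))
```

```text
((602.67822265625, 103.65547180175781), (125.76944732666016, 127.19872283935547), 11.405353546142578)
[ 182  185   65   64 2858] ((602.4285888671875, 103.57600402832031), (125.76970672607422, 127.07521057128906), 11.154899597167969)
((617.39306640625, -40.10511016845703), (157.83705139160156, 110.05741882324219), 12.031110763549805) [[ 528.7377      -2.7351265]
 [ 551.67834   -110.37509  ]
 [ 706.04846    -77.4751   ]
 [ 683.1078      30.164871 ]]
60 148 [601.  -3.  64.] [534. -47.  60.] [695.  29.  68.]
68 150 [602.  -9.  72.] [534. -42.  68.] [694.  27.  76.]
76 168 [605. -15.  80.] [535. -49.  76.] [695.  29.  84.]
84 176 [603. -30.  88.] [ 537. -107.   84.] [693.  26.  92.]
92 392 [611. -58.  96.] [ 537. -107.   92.] [696.  28. 100.]
100 409 [611. -57. 104.] [540. -99. 100.] [698.  28. 108.]
108 377 [601. -58. 112.] [540. -89. 108.] [663. -27. 116.]
116 389 [602. -55. 120.] [542. -77. 116.] [662. -31. 124.]
124 185 [599. -53. 126.] [543. -67. 124.] [658. -38. 130.]
```

View pics/c1.png

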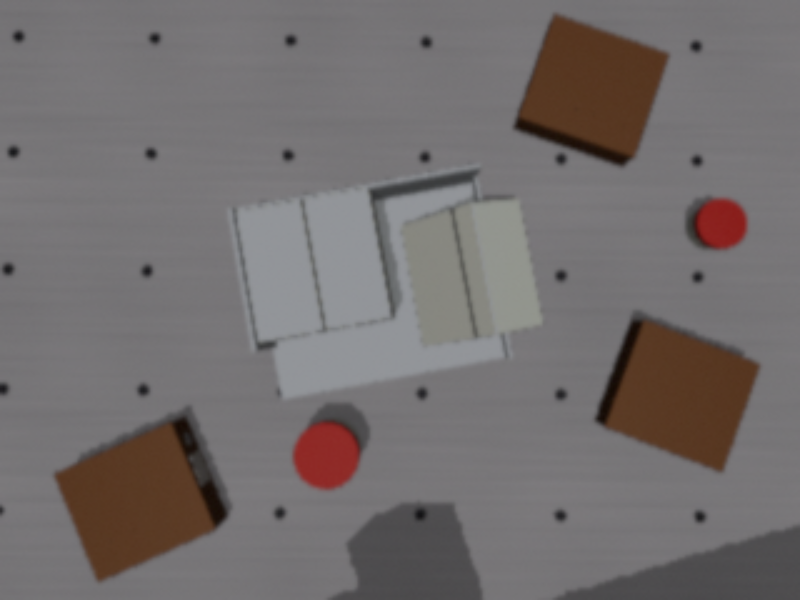

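The white box at crop (470,270), image (278,218), is the target. It lies in the stand's free bay, with a black seam, slumped towards the low end. The look-alikes are three brown boxes at image (329,145), (360,267) and (145,310). The two upright white boxes at (212,217) and (228,212) are the bystanders. Stand yaw is about 11.2°, its origin is about (0.620,-0.007), and the box sits at about x -30 mm.

Next I move to beside the box, beyond the low end. The fingers go half open and spread along the stand's x.

```bash
python3 -m crank '[45,-19,0,-7.5,50, 90,-38,0,-15,50, 135,-57,0,-22.5,50, 180,-77,0,-30,50, 225,-96,0,-37.5,50, 270,-115,0,-45,50, 315,-134,0,-52.5,50, 360,-153,0,-60,50, 405,-172,0,-67.5,50, 450,-192,0,-75,50]'
python3 - <<'E'
from h import *
from scipy.spatial.transform import Rotation as Ro
a=np.load("top0.npz");P=pts("top",a["d"])*1000
b=np.load("side0.npz");Q=pts("side",b["d"])*1000
# refine: stand yaw from back plate inner top & boxes; slumped box extents in stand frame
th=np.radians(11.2);R=np.array([[np.cos(th),-np.sin(th)],[np.sin(th),np.cos(th)]])
for nm,X in (("top",P),("side",Q)):
    S=np.dstack([(X[...,:2]-[620.3,-7.1])@R,X[...,2]])
    m=(S[...,0]>-120)&(S[...,0]<45)&(S[...,1]>-100)&(S[...,1]<25)&(S[...,2]>96)&(S[...,2]<135)
    print(nm,np.round(np.percentile(S[m],[1,50,99],axis=0)))
    m=(S[...,0]>45)&(S[...,0]<90)&(S[...,1]>-60)&(S[...,1]<30)&(S[...,2]>92)&(S[...,2]<106)
    print(" plate",m.sum(),np.round(np.percentile(S[m],[2,50,98],axis=0)), np.polyfit(S[m][:,1],S[m][:,0],1))
    m=(abs(S[...,2]-114)<4)&(S[...,0]>-80)&(S[...,0]<80)&(S[...,1]>30)&(S[...,1]<180)
    print(" boxes",np.round(np.percentile(S[m],[1,50,99],axis=0)))
s=status.state();print(s["tool_pos"],np.degrees(np.arctan2(*Ro.from_quat(np.roll(s["tool_rot"],-1)).as_matrix()[1::-1,0])))
E
```

```text
time: 1.65
tool_pos: [0.5968, -0.1861, 0.2017]
tool_rot: [0.0, 0.631, 0.776, 0.0]
contact_force: [-0.3, -0.9, 0.4]
gripper_width: 0.5
top [[-86. -80.  96.]
 [-28. -46. 112.]
 [ 31. -16. 128.]]
 plate 86 [[ 65. -55.  93.]
 [ 67. -13. 100.]
 [ 69.  28. 103.]] [2.86327956e-03 6.66978425e+01]
 boxes [[-55.  50. 111.]
 [  4. 111. 114.]
 [ 63. 172. 118.]]
side [[-87. -81.  97.]
 [-31. -60. 112.]
 [ 31. -38. 128.]]
 plate 90 [[ 64. -55.  93.]
 [ 66. -18. 100.]
 [ 70.  25. 103.]] [-1.11057860e-03  6.66385656e+01]
 boxes [[-55.  48. 111.]
 [  2. 106. 114.]
 [ 62. 173. 117.]]
[ 0.59676807 -0.18605651  0.20167902] 101.71330156437232
```

```bash
python3 -m crank '[0,15,35,0.5,50, 0,30,70,0.5,50, 0,30,105,0.5,50, 0,30,134,0.5,50, 10,30,134,0.5,50, 20,30,134,0.5,50, 35,30,134,0.5,50, 50,30,134,0.5,50, 58,30,134,0.5,50, 60,30,134,0.5,50]'
cat >> h.py <<'E'
from scipy.spatial.transform import Rotation as Ro
th=np.radians(11.2);RS=np.array([[np.cos(th),-np.sin(th)],[np.sin(th),np.cos(th)]]);O=np.array([620.3,-7.1])
def S(X): return np.dstack([(X[...,:2]-O)@RS,X[...,2]])
def tool():
    s=status.state();p=s["tool_pos"]*1000
    a=np.degrees(np.arctan2(*Ro.from_quat(np.roll(s["tool_rot"],-1)).as_matrix()[1::-1,0]))
    print("tool stand",np.round(np.r_[(p[:2]-O)@RS,p[2]],1),"x-axis rel stand deg",round(a-11.2,2),"F",np.round(s["contact_force"],1),s["gripper_width"])
E
python3 - <<'E'
from h import *
tool()
im,d=vision.grab_frame("side");cv2.imwrite("pics/s1.png",cv2.resize(im[110:350,140:460],(800,600))[:,:,::-1])
E
```

```text
time: 2.65
tool_pos: [0.6135, -0.1217, 0.0686]
tool_rot: [0.001, 0.636, 0.772, 0.0]
contact_force: [0.3, -0.0, 0.3]
gripper_width: 0.504
tool stand [ -29.  -111.1   68.6] x-axis rel stand deg 89.79 F [ 0.3 -0.   0.3] 0.5039758578042948
```

View pics/s1.png

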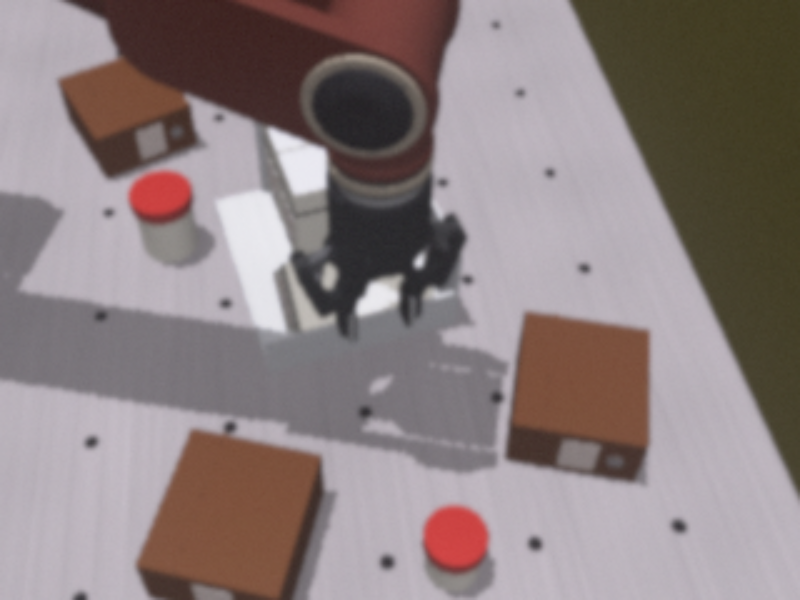

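The side view shows the half-open fingers at (345,325) and (410,310), just outside the overhanging edge and above the low end. The way is clear, so I push gently.

```bash
python3 -m crank '[4,0,0,0,50, 8,0,0,0,50, 12,0,0,0,50, 16,0,0,0,50, 20,0,0,0,50, 24,0,0,0,50, 28,0,0,0,50, 32,0,0,0,50, 36,0,0,0,50, 40,0,0,0,50]'
python3 - <<'E'
from h import *
tool()
im,d=vision.grab_frame("top");X=S(pts("top",d)*1000)
np.save("t.npy",X)
m=(X[...,0]>-120)&(X[...,0]<45)&(X[...,1]>-100)&(X[...,1]<46)&(X[...,2]>100)&(X[...,2]<132)
print(m.sum(),np.round(np.percentile(X[m],[1,50,99],axis=0)) if m.any() else 0)
cv2.imwrite("pics/t2.png",cv2.resize(im[110:350,90:410],(800,600))[:,:,::-1])
E
```

```text
time: 3.7
tool_pos: [0.6072, -0.0875, 0.0722]
tool_rot: [0.004, 0.636, 0.771, -0.002]
contact_force: [-7.7, -11.2, 20.0]
gripper_width: 0.496
tool stand [-28.5 -76.3  72.2] x-axis rel stand deg 89.75 F [ -7.7 -11.2  20. ] 0.49630202602135337
451 [[-87. -67. 100.]
 [-63. -36. 116.]
 [ 31.  -9. 129.]]
```

View pics/t2.png

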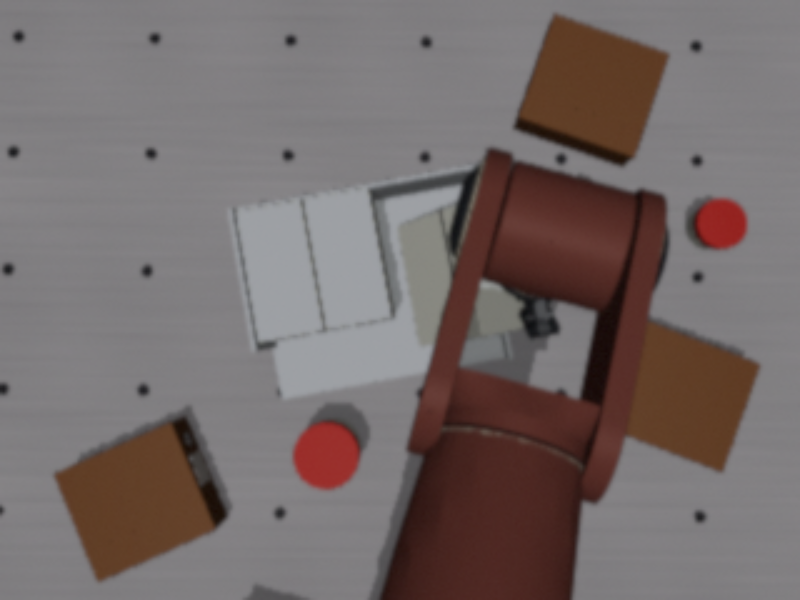

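The box is tipping: its seam edge in the top view is now near (480,310), and the near edge reads about y -68. I keep pushing.

```bash
python3 -m crank '[4,0,0,0,50, 8,0,0,0,50, 12,0,0,0,50, 16,0,0,0,50, 20,0,0,0,50, 24,0,0,0,50, 28,0,0,0,50, 32,0,0,0,50, 32,0,0,0,50, 32,0,0,0,50]'
python3 - <<'E'
from h import *
tool()
for cam in ("top","side"):
    im,d=vision.grab_frame(cam);X=S(pts(cam,d)*1000)
    m=(X[...,0]>-120)&(X[...,0]<45)&(X[...,1]>-100)&(X[...,1]<46)&(X[...,2]>100)&(X[...,2]<132)
    print(m.sum(),np.round(np.percentile(X[m],[1,50,99],axis=0)) if m.any() else 0)
    cv2.imwrite(f"pics/{cam}3.png",cv2.resize(im[110:350,90:410],(800,600))[:,:,::-1])
E
```

```text
time: 4.75
tool_pos: [0.6024, -0.0583, 0.0808]
tool_rot: [0.006, 0.636, 0.771, -0.004]
contact_force: [-23.5, -12.1, 49.0]
gripper_width: 0.503
tool stand [-27.5 -46.8  80.8] x-axis rel stand deg 89.76 F [-23.5 -12.1  49. ] 0.5026709885661256
417 [[-86. -35. 102.]
 [-66.  -6. 121.]
 [ 19.  15. 128.]]
952 [[-86. -55. 100.]
 [-28. -34. 115.]
 [ 32.   5. 130.]]
```

View pics/top3.png

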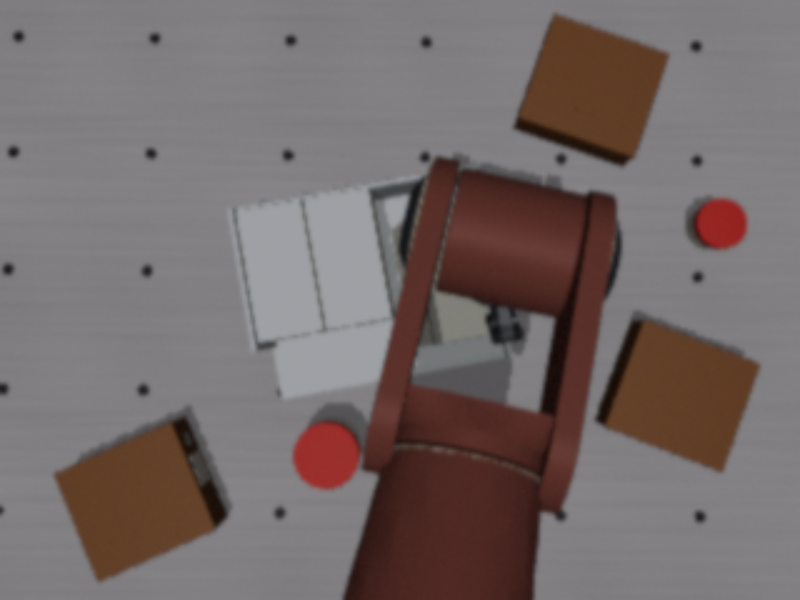

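The upward force has grown to 49 N. The rising edge has evidently caught under the wider upper part of the fingers, so I raise the tool. The box already leans less than 28° and should right itself.

```bash
python3 -m crank '[-2,0,-8,0,50, -2,0,-16,0,50, -2,0,-24,0,50, -2,0,-30,0,50, -2,0,-30,0,50, -2,0,-30,0,50, -2,0,-30,0,50, -2,0,-30,0,50, -2,0,-30,0,50, -2,0,-30,0,50]'
python3 - <<'E'
from h import *
tool()
for cam in ("top","side"):
    im,d=vision.grab_frame(cam);X=S(pts(cam,d)*1000)
    m=(X[...,0]>-120)&(X[...,0]<45)&(X[...,1]>-100)&(X[...,1]<46)&(X[...,2]>90)&(X[...,2]<132)
    print(m.sum(),np.round(np.percentile(X[m],[1,50,99],axis=0)) if m.any() else 0)
    cv2.imwrite(f"pics/{cam}4.png",cv2.resize(im[150:300,190:390],(800,600))[:,:,::-1])
E
```

```text
time: 5.85
tool_pos: [0.5998, -0.0542, 0.0971]
tool_rot: [-0.0, 0.637, 0.771, -0.0]
contact_force: [-0.3, -0.1, -0.3]
gripper_width: 0.498
tool stand [-29.3 -42.2  97.1] x-axis rel stand deg 89.7 F [-0.3 -0.1 -0.3] 0.4977972365255168
524 [[-87. -18. 111.]
 [-58.   8. 114.]
 [ 30.  40. 118.]]
882 [[-88. -21.  91.]
 [-30.  -9. 113.]
 [ 30.  38. 117.]]
```

View pics/side4.png

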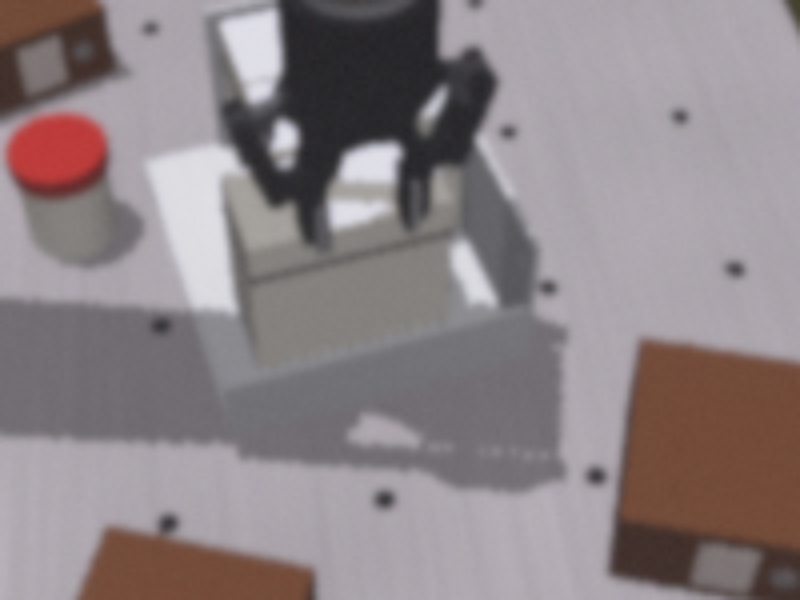

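The side view shows the box standing upright, with its base along (260,365) to (450,310). Depth agrees: top at z 114, x -87 to 31, y about -20 to 40. No contact remains. Next I lift clear, turn 90° and go round to the front.

```bash
python3 -m crank '[-5,0,-40,0,20, -5,0,-75,8,20, 0,-20,-80,16.5,20, 10,-40,-80,25,20, 20,-60,-80,33.5,20, 30,-80,-80,42,20, 40,-100,-80,50.5,20, 52,-120,-80,59,20, 52,-125,-80,67.5,20, 52,-125,-80,76,20]'
python3 - <<'E'
from h import *
tool();print(status.state()["joint_pos"].round(2))
im,d=vision.grab_frame("top");X=S(pts("top",d)*1000)
m=(X[...,0]>-120)&(X[...,0]<45)&(X[...,1]>-40)&(X[...,1]<46)&(X[...,2]>105)&(X[...,2]<122)
print(m.sum(),np.round(np.percentile(X[m],[1,50,99],axis=0)))
print(cv2.minAreaRect(X[m][:,:2].astype(np.float32)))
E
```

```text
time: 6.95
tool_pos: [0.4666, -0.0266, 0.1776]
tool_rot: [0.0, 0.977, 0.213, 0.0]
contact_force: [-0.1, 0.3, -0.5]
gripper_width: 0.203
tool stand [-154.6   10.7  177.6] x-axis rel stand deg 13.36 F [-0.1  0.3 -0.5] 0.20259453553444348
[-0.22 -0.33  1.99 -0.    1.47  0.93]
1414 [[-87. -19. 111.]
 [-29.  11. 114.]
 [ 30.  40. 118.]]
((-27.929988861083984, 10.759206771850586), (59.87651062011719, 119.99259948730469), 89.93937683105469)
```

```bash
python3 -m crank '[0,0,20,7,20, 0,0,45,13.4,20, 0,0,70,13.4,20, 0,0,95,13.4,20, 0,0,115,13.4,20, 0,0,125,13.4,20, 0,0,128,13.4,20, 0,0,128,13.4,20, 0,0,128,13.4,20, 0,0,128,13.4,20]'
python3 -c "
from h import *
tool()"
```

```text
time: 8.0
tool_pos: [0.4683, -0.027, 0.0507]
tool_rot: [0.0, 0.995, 0.1, 0.001]
contact_force: [-0.4, 0.4, -0.4]
gripper_width: 0.201
tool stand [-152.9   10.    50.7] x-axis rel stand deg 0.32 F [-0.4  0.4 -0.4] 0.20133465981215637
```

```bash
python3 -m crank '[12,0,0,0.3,20, 24,0,0,0.3,20, 36,0,0,0.3,20, 44,0,0,0.3,20, 48,0,0,0.3,20, 52,0,0,0.3,20, 56,0,0,0.3,20, 60,0,0,0.3,20, 64,0,0,0.3,20, 68,0,0,0.3,20]'
cat > chk.py <<'E'
from h import *
tool()
for cam in ("top","side"):
    im,d=vision.grab_frame(cam);X=S(pts(cam,d)*1000)
    m=(X[...,0]>-120)&(X[...,0]<62)&(X[...,1]>-40)&(X[...,1]<46)&(X[...,2]>105)&(X[...,2]<128)
    print(m.sum(),np.round(np.percentile(X[m],[1,50,99],axis=0)),cv2.minAreaRect(X[m][:,:2].astype(np.float32)))
    cv2.imwrite(f"pics/{cam}_{status.state()['time']:.1f}.png",cv2.resize(im[110:350,90:410],(800,600))[:,:,::-1])
E
python3 chk.py; ls pics
```

```text
time: 9.0
tool_pos: [0.5339, -0.0132, 0.0493]
tool_rot: [-0.0, 0.995, 0.098, -0.0]
contact_force: [-3.4, -0.9, 2.8]
gripper_width: 0.205
tool stand [-85.9  10.7  49.3] x-axis rel stand deg -0.0 F [-3.4 -0.9  2.8] 0.20535412986627025
942 [[-40. -19. 110.]
 [  6.   9. 114.]
 [ 46.  40. 118.]] ((1.0021438598632812, 10.900415420532227), (59.904232025146484, 91.13157653808594), 89.94210052490234)
1075 [[-90. -20. 106.]
 [-10.   4. 114.]
 [ 46.  40. 118.]] ((-24.590713500976562, 9.509725570678711), (145.01602172851562, 64.65116119384766), 2.067387342453003)
c1.png
s1.png
side0.png
side3.png
side4.png
side_9.1.png
t2.png
top0.png
top3.png
top4.png
top_9.1.png
```

It slides at 3.5 N, square and upright, with about 18 mm left. I push slowly until the force rises.

```bash
python3 -m crank '[3,0,0,0,20, 6,0,0,0,20, 9,0,0,0,20, 12,0,0,0,20, 14,0,0,0,20, 16,0,0,0,20, 17,0,0,0,20, 18,0,0,0,20, 19,0,0,0,20, 19,0,0,0,20]'
python3 chk.py
```

```text
time: 10.1
tool_pos: [0.5521, -0.0097, 0.0493]
tool_rot: [0.0, 0.995, 0.098, -0.001]
contact_force: [-3.6, -1.1, 1.6]
gripper_width: 0.2
tool stand [-67.4  10.7  49.3] x-axis rel stand deg 0.0 F [-3.6 -1.1  1.6] 0.19980243111432636
814 [[-12. -18. 110.]
 [ 27.   9. 114.]
 [ 61.  40. 118.]] ((22.451641082763672, 10.74860954284668), (78.84302520751953, 59.68563461303711), 0.25326165556907654)
1017 [[-77. -20. 106.]
 [  7.   4. 114.]
 [ 61.  40. 122.]] ((-8.505828857421875, 9.307910919189453), (140.84181213378906, 65.74298095703125), 1.5395313501358032)
```

```bash
python3 -m crank '[1,0,0,0,20, 2,0,0,0,20, 3,0,0,0,20, 3.5,0,0,0,20, 4,0,0,0,20, 4,0,0,0,20, 4,0,0,0,20, 4,0,0,0,20, 4,0,0,0,20, 4,0,0,0,20]'
python3 -c "
from h import *
tool()"
```

```text
time: 11.2
tool_pos: [0.5516, -0.0097, 0.0493]
tool_rot: [0.0, 0.995, 0.098, -0.006]
contact_force: [-23.2, -4.8, 14.7]
gripper_width: 0.199
tool stand [-67.9  10.7  49.3] x-axis rel stand deg 0.03 F [-23.2  -4.8  14.7] 0.1990502099236248
```

The force rose to 24 N with no further movement, so the box is against the back plate. I back off straight, then rise and look.

```bash
python3 -m crank '[-4,0,0,0,20, -10,0,0,0,20, -25,0,0,0,20, -45,0,0,0,20, -70,0,0,0,20, -95,0,-20,0,20, -100,0,-60,0,20, -100,0,-100,0,20, -100,0,-120,0,20, -100,0,-120,0,20]'
sed -i 's/<62)/<63.5)/; s/<128)/<122)/' chk.py; python3 chk.py
python3 - <<'E'
from h import *
for cam in ("top",):
    im,d=vision.grab_frame(cam);P=pts(cam,d)
    for n in ["inner_box","jar_big","jar_small"]:
        for r in regions_of(cam,n)[:1]:
            m=r["region"]&(d>0);print(n,round(r["confidence"],2),np.round(np.median(P[m],0),3))
E
ls -t pics|head -2
```

```text
time: 12.2
tool_pos: [0.4617, -0.0287, 0.1745]
tool_rot: [0.001, 0.995, 0.098, 0.005]
contact_force: [0.7, -0.7, 1.4]
gripper_width: 0.199
tool stand [-159.8    9.6  174.5] x-axis rel stand deg 0.01 F [ 0.7 -0.7  1.4] 0.1994638543108016
1387 [[-54. -19. 111.]
 [  4.  11. 114.]
 [ 62.  40. 118.]] ((4.225147247314453, 10.69233512878418), (118.24100494384766, 60.0698127746582), 0.06028257682919502)
1128 [[-54. -20. 106.]
 [  2.   6. 114.]
 [ 62.  40. 117.]] ((4.258663177490234, 10.487039566040039), (118.45762634277344, 63.603389739990234), 0.18107840418815613)
inner_box 0.79 [0.608 0.069 0.114]
jar_big 0.56 [0.431 0.092 0.075]
jar_small 0.92 [ 0.65  -0.281  0.055]
side_12.3.png
top_12.2.png
```

View pics/top_12.2.png

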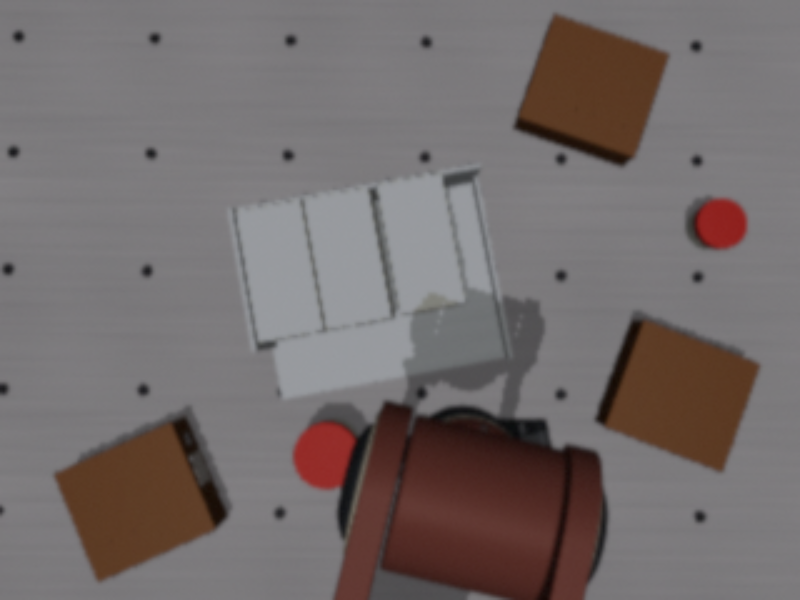

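```bash
python3 -c "
from h import *
tool(); order.job_done()"
```

```text
tool stand [-163.7   11.2  167.4] x-axis rel stand deg 0.01 F [-0.1  0.4 -0.2] 0.20071868962922074
the job is handed in; nothing more can be done
```

The slumped box now stands upright against the back plate, level with the other two boxes, and the job is handed in at about 12.4 s. I pushed its overhanging edge with half-open fingers until it righted itself. Then I went round to the front and pushed it straight back until the force rose to about 24 N against the plate.

**Last checks**
- **Box position:** the top and side cameras put it at about stand x 4 mm, y 10.6 mm. Its top is level at z 114 mm and it is square within about 0.3°. The last picture, the top view, shows it at crop (425,240), in line with the other two boxes.
- **Bystanders:** the inner box and both jars read within about 4 mm of where they started. The end box was checked only by eye in that view, where it looks unmoved. The arm hid part of the big jar there.
- **Robot:** it is clear of everything, with the wrist force near zero.

**What went less well:** while righting the box, its rising edge caught under the upper part of the fingers and the upward wrist force reached about 49 N. I raised the tool at once and the box righted itself. I could not tell whether the fingers or the gripper's body took that load. If it was the body, it passed the 40 N limit.

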